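# Hold the carcass corner square for clamping

### The arm

A 7-joint arm with a two-finger parallel gripper is mounted at the origin on the work surface. World frame = base frame: x ahead of the robot, y to its left, z up, the work surface at z = 0. Lengths are in m, angles in rad, forces in N, time in s.
With the tool pointing down it reaches from about 0.425 to 0.925 m from the base axis. Payload 6.8 kg.
Tool frame: the origin (TCP) lies on the centre line of the jaws, within the pads' length; the fingertips stand 19 mm ahead of it and the grasp point (between the pads) is the TCP; z points along the fingers, y is the line along which they close (so a half turn about z gives the same grasp; the last joint's range is limited). The gripper opens to 85 mm and grips with 20 to 120 N. Pads are 22 mm wide; open, the fingers measure 114 mm over their backs; the gripper's body (76 mm by 85 mm) begins 54 mm behind the grasp point. The pads swing forward as they close: fully open they stand 13 mm farther back than shut.
Start: joints at [1.2, 0.477, 0.022, 1.555, -0.011, 1.109, -0.083], TCP at [0.175, -0.652, 0.25] pointing down, gripper open.
Joint ranges: [-2.96, 2.96], [-0.34, 2.1], [-1.41, 1.46], [0.24, 2.44], [-1.37, 4.51], [0.17, 1.92], [-2.96, 2.96]. Speed limits (rad/s): [2.39, 2.39, 3.14, 3.14, 3.14, 3.14, 3.14].

### API

Orientations are given as a rotation vector (axis times angle).
In Python, from bench import r gives the robot as it stands. The module is installed in compiled form; this text tells all that it offers.
- The arm moves only by the tool arm_command, never from a script. Its argument "rows" is a list of rows, each an object of numbers: "fingers": the opening, from -1 (shut) to 1 (fully open); "x", "y", "z": the shift along the tool's x, y, z in m; "ax", "ay", "az": the turn, a rotation vector about the tool's x, y, z in degrees. In form: [{"fingers": .., "x": .., "y": .., "z": .., "ax": .., "ay": .., "az": ..}, ...]. A call has 1 to 10 rows; each row shifts and turns the commanded pose from where the row before left it, along the tool's axes as they then stand; what a row does not reach is not made up. A row lasts 1/12 s, in which the tool goes at most 41.7 mm and 7.16 degrees, less where a joint would pass 70% of its speed; a pose out of reach is approached as far as the arm can. A call is refused whole if a number of a shift passes 0.0417 or a number of a turn 7.16, either way. A call with a gripper value outside its range is refused whole. The fingers move at their own pace and stop on an object; "grip_force" is the grip in N (left out, the last holds). Time passes only in rows, so rows that do not move let the fingers close. It gives the time, the measured TCP pose, the force, the opening and the grip force at its end, in the units of the state.
- r.get_obs(): the state, without advancing time (a new reading comes with each control period).
- r.grab_frame(name): name is "scene" or "top"; returns a dict with "frame" (420x560x3 uint8, red, green, blue), "depth" (420x560 float32, m along the optical axis (not along the pixel's ray), 0 where there is no reading), "K" (3x3 intrinsics, pixels), "distortion" ([k1, k2, p1, p2, k3] as OpenCV has them; the pictures are not rectified), "world_from_camera" (4x4, takes a point from camera to world coordinates). Camera axes: x right, y down, z forward; pixel columns grow to the right and rows downward; lengths in m; the calibration is good to about 2 mm. A picture is of the moment at which its call begins.
- r.hand_in(): hands the job in; it is judged then, once.
The state is a dict: "clock": time; "joints": joint angles; "qvel": joint speeds; "tau": joint torques, N m; "tcp_pos": TCP position; "orientation": TCP orientation; "contact_force": force on the tool from outside, world axes, zero at the start; "moment": the same for the moment, N m; "grip_width": finger opening in m; "gripper_force": force on a finger pad.
Only numpy, scipy, OpenCV 4.12 (cv2) and the standard library are available. Lean on these libraries where they do the work, as an engineer would, in place of code of your own. Each camera call takes 0.05 s, during which the arm holds its last target. There are 200 camera calls.

### The job

The end board of this small shelf carcass is leaning inward on its dry dowels. Pick up the aluminium carcass square, set it upright across the joint with one leg flat on the base board and the other leg facing the end board, and press it fully home into the inside corner so that it pushes the end board square and both outer faces of the square bear flush on the two boards. Finish while still gripping the square and holding it pressed into the corner (do not let go), and leave the other things on the bench alone.

Things in the scene. Friction and masses are not known exactly. Their poses are not given: they have to be found in the camera images.
- square: cast aluminium L, equal legs 150 mm long, 20 thick, 30 deep, 0.27 to 0.43 kg, dark clamp holes; stands on one leg, the other points up. Origin: heel, where the outer faces (underside z=0 and plane x=0) would meet, mid-thickness (heel notched 8 x 8 mm, webbed inner corner to 48 mm). x: along lower leg, heel to toe; z: up along upright leg; y: across the thickness. Centre of mass x 47, z 47 mm
- work: corner being built: beech-faced base board 270 x 180 x 18 mm on a black 3 mm mat (neither shifts), an end board standing on one end. Origin: on the bench below the inside corner, mid-depth. x: level along the base board away from the end board; z up. Base board spans x -18 to 252, y -90 to 90 mm, top face at z 21 mm. Two 8 mm dowels stand 12 mm proud at x 243, y -55 and 55 mm
- corner (a point): the inside corner: midpoint of the line where the end board's inner face meets the top face of the base board, 21 mm above the bench; its axes are those of work
- base_board: the lying base board itself; origin at the inside corner as corner, axes as work
- end_board (a joint): lean of the end board (180 wide, 18 thick, 130 mm high) about the inside corner line, rad: 0 = square to the base board, positive = leaning inward over it. Starts at 0.08 to 0.14; can be pushed past square to -0.06; springs back inward when let go. Holding it square takes 0.3 to 0.6 N m, 3 to 5 N at its top edge
- end_board_top (a point): middle of the upper inner edge of the end board, 130 mm from the inside corner along the board
- glue: bystander: white glue bottle, 56 mm diameter, 150 mm tall, standing
- screwdriver: bystander: screwdriver lying on the bench
- dowel_tray: bystander: grey open tray of dowels, 90 x 120 x 35 mm
- bar_clamp: bystander: steel bar clamp lying on its side, 240 mm long, to be fitted afterwards by somebody else
- square_grip (a point): good place to grip the square from above, across its 20 mm thickness: on the lower leg 98 mm from the heel, 25 mm above the underside, mid-thickness; axes as square
Things that resemble listed ones, but are neither listed nor needed, are in the scene too. Of the things that look like the square, take the one that is farthest from the robot's base at the start.

How it is judged:
By the outcome, as a careful person would: the job done as asked, in the order asked, and still so for the second after the job is handed in, while the arm keeps its last pose, push and grip.
It also fails if it takes over 40 s, if anything falls off the work surface, if the arm or the gripper's body presses on something with over 40 N, if the wrist force passes 120 N, or if a joint passes its speed limit or range.

## Working session

There is one attempt and no reset: what is moved stays moved. The work goes in short steps, Python scripts to look and compute and a tool call to move; the robot and the scene stay as the last step left them, time stands still between calls to the robot, and variables do not carry over. Pictures are saved under pics/ and viewed, at most 10 in all, crops included, and the job is handed in when it is done.

Besides the shell and the picture viewer there is one more tool, called after "Request:" as name(argument=value, ...), one argument or row to a line, values as JSON. arm_command: Moves the arm, as the interface text tells. Its arguments: {"type":"object","properties":{"rows":{"type":"array"},"grip_force":{"type":"number"}},"required":["rows"]}

```bash
mkdir -p pics
cat > h.py <<'E'
import numpy as np, cv2, pickle
from bench import r
def grab(n):
    f=r.grab_frame(n); pickle.dump(f,open(n+'.pkl','wb')); return f
def load(n): return pickle.load(open(n+'.pkl','rb'))
def pts(f):
    h,w=f['depth'].shape
    u,v=np.meshgrid(np.arange(w),np.arange(h))
    p=cv2.undistortPoints(np.stack([u,v],-1).reshape(-1,1,2).astype(np.float64),np.array(f['K'],float),np.array(f['distortion'],float)).reshape(h,w,2)
    d=f['depth']; c=np.dstack([p[...,0]*d,p[...,1]*d,d])
    T=np.array(f['world_from_camera']); P=c@T[:3,:3].T+T[:3,3]; P[d==0]=np.nan
    return P
def save(img,name): cv2.imwrite('pics/'+name,cv2.cvtColor(img,cv2.COLOR_RGB2BGR))
E
python3 - <<'E'
from h import *
a=grab('scene');b=grab('top')
save(cv2.resize(a['frame'],(800,600)),'s1.png');save(cv2.resize(b['frame'],(800,600)),'t1.png')
print(a['world_from_camera'],b['world_from_camera'],b['K']);print(r.get_obs())
E
```

```text
[[-0.67339881  0.63684321 -0.37545276  0.95929852]
 [ 0.7392242   0.57384093 -0.35249706  0.43670624]
 [-0.0090352  -0.51491486 -0.85719371  1.10601825]
 [ 0.          0.          0.          1.        ]] [[-1.62751124e-02 -9.97315371e-01  7.13944761e-02  3.83795416e-01]
 [-9.99867142e-01  1.61689460e-02 -2.06474952e-03  1.76137882e-02]
 [ 9.04833004e-04 -7.14185948e-02 -9.97446021e-01  1.56813442e+00]
 [ 0.00000000e+00  0.00000000e+00  0.00000000e+00  1.00000000e+00]] [[544.91477609   0.         291.02732548]
 [  0.         544.91477609 200.60536398]
 [  0.           0.           1.        ]]
{'clock': 0.1, 'joints': array([ 1.19990499,  0.47772626,  0.02234231,  1.55631243, -0.01149993,
        1.10929388, -0.08310813]), 'qvel': array([-0.00083497, -0.00076563,  0.00146178, -0.00416846,  0.00042418,
       -0.0013803 ,  0.00160646]), 'tau': array([ 4.48560299e-03, -5.97754133e+01,  1.61307435e+00, -2.81955349e+01,
        1.27285643e-02,  4.89512182e-03, -1.14041188e-05]), 'tcp_pos': array([ 0.17521801, -0.65136287,  0.24943394]), 'orientation': array([-3.11294472e+00, -4.11417781e-01,  5.12402663e-04]), 'contact_force': array([-0.60898457,  0.58923173, -0.17913999]), 'moment': array([ 0.00446338, -0.03694814, -0.02046087]), 'gripper_force': 0.0, 'grip_width': 0.08537655768053465}
```

View pics/s1.png

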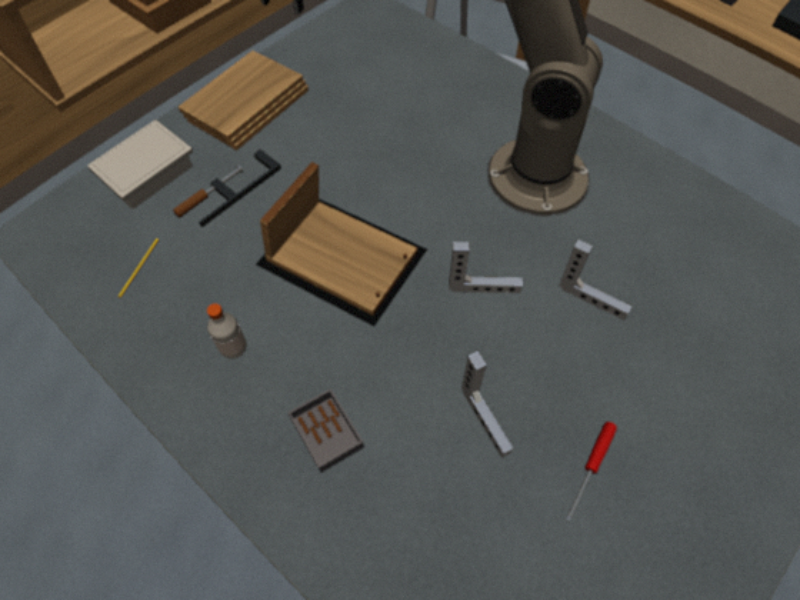

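View pics/t1.png

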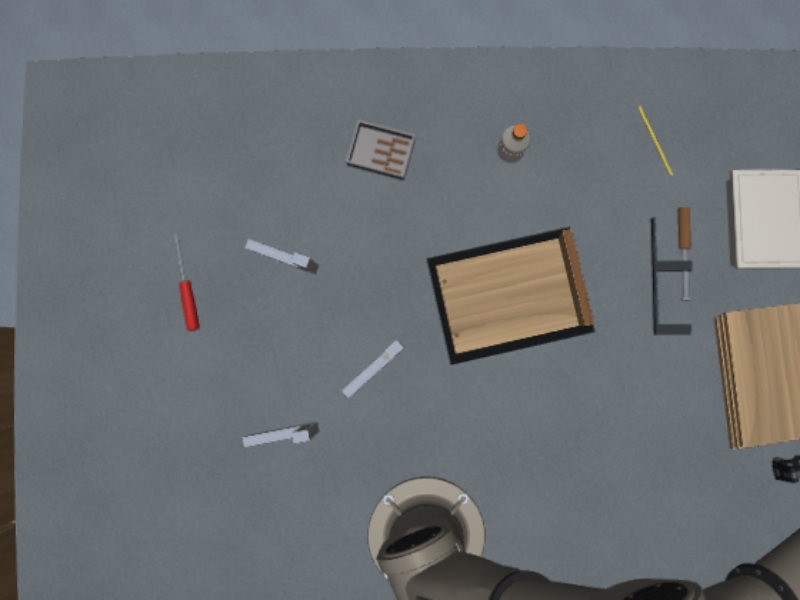

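Three squares could be taken for the wanted one, at (280,253), (373,368) and (280,436) in the 800x600 top picture. The base is at about (427,530), so the farthest is (280,253), which is (487,405) in the scene view. The work is at (515,295), with its end board on the right at (580,278).

Run:
```python
from h import *
b=load('top');a=load('scene');Pt=pts(b);Ps=pts(a)
save(cv2.resize(b['frame'][150:210,160:235],(750,600),interpolation=cv2.INTER_CUBIC),'t2.png')
s=0.7
for c in [(280,253),(373,368),(280,436)]:
    p=Pt[int(c[1]*s),int(c[0]*s)];print(c,p,np.hypot(*p[:2]))
P=np.vstack([Pt.reshape(-1,3),Ps.reshape(-1,3)])
src=np.r_[np.zeros(Pt.shape[0]*Pt.shape[1]),np.ones(Ps.shape[0]*Ps.shape[1])]
c=Pt[int(253*s),int(280*s)]
near=np.hypot(P[:,0]-c[0],P[:,1]-c[1])<.14
for k in (0,1):
  m=near&(src==k)
  q=P[m&(P[:,2]>.022)&(P[:,2]<.038)]; t=P[m&(P[:,2]>.135)&(P[:,2]<.165)]
  (cx,cy),(w,h),ang=cv2.minAreaRect(q[:,:2].astype(np.float32))
  print('cam',k,len(q),'rect',cx,cy,w,h,ang,'z',np.median(q[:,2]),'top',len(t),np.median(t,0), 'q median',np.median(q,0))
  print(' box',cv2.boxPoints(((cx,cy),(w,h),ang)).round(4).tolist())
  if len(t)>5: print(' topbox',cv2.boxPoints(cv2.minAreaRect(t[:,:2].astype(np.float32))).round(4).tolist())
# base board
c=Pt[int(295*s),int(510*s)];near=np.hypot(P[:,0]-c[0],P[:,1]-c[1])<.22
for k in (0,1):
  m=near&(src==k)
  q=P[m&(abs(P[:,2]-.021)<.004)]
  print('base',k,len(q),cv2.boxPoints(cv2.minAreaRect(q[:,:2].astype(np.float32))).round(4).tolist(),np.median(q[:,2]))
  t=P[m&(P[:,2]>.14)&(P[:,2]<.165)]
  if len(t)>5: print(' end top',len(t),cv2.boxPoints(cv2.minAreaRect(t[:,:2].astype(np.float32))).round(4).tolist(),np.percentile(t[:,2],[5,50,95]))
```

```text
(280, 253) [0.56612196 0.28469932 0.02654562] 0.6336779695094827
(373, 368) [0.33624966 0.10140251 0.03172326] 0.35120692668767683
(280, 436) [0.20329287 0.2872405  0.02661334] 0.35190210706091957
cam 0 253 rect 0.5610349774360657 0.28300851583480835 0.1525745838880539 0.02023150771856308 68.9494857788086 z 0.029023819543890328 top 94 [0.53812331 0.2259757  0.14901635] q median [0.569016   0.30466572 0.02902382]
 box [[0.5242000222206116, 0.21539999544620514], [0.5430999994277954, 0.20819999277591705], [0.5978999733924866, 0.350600004196167], [0.5789999961853027, 0.3578000068664551]]
 topbox [[0.5236999988555908, 0.2168000042438507], [0.5419999957084656, 0.2085999995470047], [0.5544000267982483, 0.2361000031232834], [0.5360999703407288, 0.2442999929189682]]
cam 1 383 rect 0.5615258812904358 0.2816588580608368 0.1497340202331543 0.02170536108314991 69.61122131347656 z 0.029108082829714332 top 127 [0.54226905 0.22617636 0.14834042] q median [0.56682044 0.29377593 0.02910808]
 box [[0.5253000259399414, 0.21529999375343323], [0.5455999970436096, 0.2076999992132187], [0.5978000164031982, 
[... 402 characters left out ...]
9, -0.024399999529123306]] 0.02053867042651336
 end top 500 [[0.40849998593330383, -0.2924000024795532], [0.4124999940395355, -0.31200000643730164], [0.5893999934196472, -0.2750999927520752], [0.5853000283241272, -0.2556000053882599]] [0.14477648 0.15072958 0.15594503]
base 1 3721 [[0.36010000109672546, -0.06419999897480011], [0.414900004863739, -0.32749998569488525], [0.5949000120162964, -0.29010000824928284], [0.5400999784469604, -0.02669999934732914]] 0.020664544841728194
 end top 411 [[0.4106999933719635, -0.289900004863739], [0.41499999165534973, -0.3109999895095825], [0.5911999940872192, -0.2750999927520752], [0.5867999792098999, -0.2540000081062317]] [0.1416952  0.14968082 0.15395436]
```

View pics/t2.png

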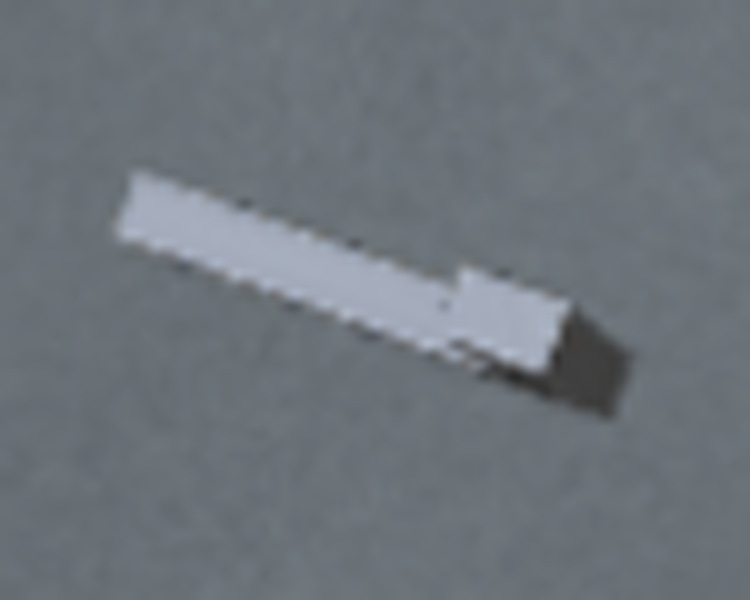

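The crop confirms the choice: an L with its upright at (510,315) and its toe at (130,205). Heel ≈ (0.534, 0.212) with yaw 69°, and corner ≈ (0.501, -0.291) with yaw 101.7°. I'll move in an arc that clears the base.

Request:
arm_command(
  rows=[
    {"fingers":1,"x":0.0325,"y":-0.0235,"z":0},
    {"fingers":1,"x":0.0325,"y":-0.0235,"z":0},
    {"fingers":1,"x":0.0325,"y":-0.0235,"z":0},
    {"fingers":1,"x":0.0325,"y":-0.0235,"z":0},
    {"fingers":1,"x":0.0325,"y":-0.0235,"z":0},
    {"fingers":1,"x":0.0325,"y":-0.0235,"z":0},
    {"fingers":1,"x":0.0325,"y":-0.0235,"z":0},
    {"fingers":1,"x":0.0325,"y":-0.0235,"z":0},
    {"fingers":1,"x":0.0325,"y":-0.0235,"z":0},
    {"fingers":1,"x":0.0325,"y":-0.0235,"z":0},
  ],
  grip_force=100,
)

```text
validation failed for argument at $.ro...
```

Request:
arm_command(
  rows=[
    {"fingers":1,"az":-7},
    {"fingers":1,"az":-7},
    {"fingers":1,"az":-7},
    {"fingers":1,"az":-7},
    {"fingers":1,"az":-7},
    {"fingers":1,"az":-7},
    {"fingers":1,"az":-7},
    {"fingers":1,"az":-5},
    {"fingers":1},
  ],
)

```text
validation failed for argument at $.ro...
```

```bash
cat >> h.py <<'E'
from scipy.spatial.transform import Rotation as R
def go(p,yaw):
    o=r.get_obs(); T=R.from_rotvec(o['orientation']); c,s=np.cos(np.radians(yaw)),np.sin(np.radians(yaw))
    G=R.from_matrix(np.array([[c,s,0],[s,-c,0],[0,0,-1]]))
    print('t',round(o['clock'],2),'pos',o['tcp_pos'].round(4),'yaw',np.degrees(np.arctan2(*T.as_matrix()[[1,0],0])).round(2),'F',o['contact_force'].round(1),'M',o['moment'].round(2),'w',round(o['grip_width'],4))
    print('turn deg(tool)',np.degrees((T.inv()*G).as_rotvec()).round(2),'shift(tool now)',T.inv().apply(np.array(p)-o['tcp_pos']).round(4),'shift(goal axes)',G.inv().apply(np.array(p)-o['tcp_pos']).round(4))
    print('joints',o['joints'].round(2))
E
python3 -c "
from h import *
go([.569,.303,.15],69.1)"
```

```text
t 0.1 pos [ 0.1752 -0.6514  0.2494] yaw 15.06 F [-0.6  0.6 -0.2] M [ 0.   -0.04 -0.02] w 0.0854
turn deg(tool) [-9.000e-02 -4.000e-02 -5.404e+01] shift(tool now) [ 0.6282 -0.8191  0.1007] shift(goal axes) [1.032  0.0274 0.0994]
joints [ 1.2   0.48  0.02  1.56 -0.01  1.11 -0.08]
```

Each row probably needs all seven fields.

Request:
arm_command(
  rows=[
    {"fingers":1,"x":0.0325,"y":-0.0235,"z":0,"ax":0,"ay":0,"az":0},
    {"fingers":1,"x":0.0325,"y":-0.0235,"z":0,"ax":0,"ay":0,"az":0},
    {"fingers":1,"x":0.0325,"y":-0.0235,"z":0,"ax":0,"ay":0,"az":0},
    {"fingers":1,"x":0.0325,"y":-0.0235,"z":0,"ax":0,"ay":0,"az":0},
    {"fingers":1,"x":0.0325,"y":-0.0235,"z":0,"ax":0,"ay":0,"az":0},
    {"fingers":1,"x":0.0325,"y":-0.0235,"z":0,"ax":0,"ay":0,"az":0},
    {"fingers":1,"x":0.0325,"y":-0.0235,"z":0,"ax":0,"ay":0,"az":0},
    {"fingers":1,"x":0.0325,"y":-0.0235,"z":0,"ax":0,"ay":0,"az":0},
    {"fingers":1,"x":0.0325,"y":-0.0235,"z":0,"ax":0,"ay":0,"az":0},
    {"fingers":1,"x":0.0325,"y":-0.0235,"z":0,"ax":0,"ay":0,"az":0},
  ],
  grip_force=100,
)

```text
clock: 0.93
tcp_pos: [0.4288, -0.3387, 0.2501]
orientation: [-3.114, -0.411, 0.001]
contact_force: [0.5, 0.2, 0.5]
grip_width: 0.0854
gripper_force: 0.0
```

Request:
arm_command(
  rows=[
    {"fingers":1,"x":0,"y":0,"z":0,"ax":0,"ay":0,"az":-7},
    {"fingers":1,"x":0,"y":0,"z":0,"ax":0,"ay":0,"az":-7},
    {"fingers":1,"x":0,"y":0,"z":0,"ax":0,"ay":0,"az":-7},
    {"fingers":1,"x":0,"y":0,"z":0,"ax":0,"ay":0,"az":-7},
    {"fingers":1,"x":0,"y":0,"z":0,"ax":0,"ay":0,"az":-7},
    {"fingers":1,"x":0,"y":0,"z":0,"ax":0,"ay":0,"az":-7},
    {"fingers":1,"x":0,"y":0,"z":0,"ax":0,"ay":0,"az":-7},
    {"fingers":1,"x":0,"y":0,"z":0,"ax":0,"ay":0,"az":-5},
  ],
)

```text
clock: 1.6
tcp_pos: [0.4278, -0.3403, 0.2499]
orientation: [-2.582, -1.788, 0.0]
contact_force: [0.4, -0.2, 0.4]
grip_width: 0.0852
gripper_force: 0.0
```

```bash
python3 -c "
from h import *
go([.569,.303,.15],69.1)"
```

```text
t 1.6 pos [ 0.4278 -0.3403  0.2499] yaw 69.41 F [ 0.4 -0.2  0.4] M [0.01 0.01 0.01] w 0.0852
turn deg(tool) [-0.05 -0.01  0.31] shift(tool now) [ 0.6519 -0.0941  0.1001] shift(goal axes) [ 0.6514 -0.0976  0.0999]
joints [ 0.8   0.29 -0.3   1.85  0.1   1.02  0.11]
```

Request:
arm_command(
  rows=[
    {"fingers":1,"x":0.0408,"y":-0.006,"z":0,"ax":0,"ay":0,"az":0},
    {"fingers":1,"x":0.0408,"y":-0.006,"z":0,"ax":0,"ay":0,"az":0},
    {"fingers":1,"x":0.0408,"y":-0.006,"z":0,"ax":0,"ay":0,"az":0},
    {"fingers":1,"x":0.0408,"y":-0.006,"z":0,"ax":0,"ay":0,"az":0},
    {"fingers":1,"x":0.0408,"y":-0.006,"z":0,"ax":0,"ay":0,"az":0},
    {"fingers":1,"x":0.0408,"y":-0.006,"z":0,"ax":0,"ay":0,"az":0},
    {"fingers":1,"x":0.0408,"y":-0.006,"z":0,"ax":0,"ay":0,"az":0},
    {"fingers":1,"x":0.0408,"y":-0.006,"z":0,"ax":0,"ay":0,"az":0},
    {"fingers":1,"x":0.0408,"y":-0.006,"z":0,"ax":0,"ay":0,"az":0},
    {"fingers":1,"x":0.0408,"y":-0.006,"z":0,"ax":0,"ay":0,"az":0},
  ],
)

```text
clock: 2.43
tcp_pos: [0.5178, 0.0638, 0.2502]
orientation: [2.588, 1.78, -0.001]
contact_force: [1.0, 0.1, -0.6]
grip_width: 0.0857
gripper_force: 0.0
```

Request:
arm_command(
  rows=[
    {"fingers":1,"x":0.0408,"y":-0.006,"z":0,"ax":0,"ay":0,"az":0},
    {"fingers":1,"x":0.0408,"y":-0.006,"z":0,"ax":0,"ay":0,"az":0},
    {"fingers":1,"x":0.0408,"y":-0.006,"z":0,"ax":0,"ay":0,"az":0},
    {"fingers":1,"x":0.0408,"y":-0.006,"z":0,"ax":0,"ay":0,"az":0},
    {"fingers":1,"x":0.0408,"y":-0.006,"z":0,"ax":0,"ay":0,"az":0},
    {"fingers":1,"x":0.0408,"y":-0.006,"z":0,"ax":0,"ay":0,"az":0},
    {"fingers":1,"x":0,"y":0,"z":0,"ax":0,"ay":0,"az":0},
  ],
)

```text
clock: 3.02
tcp_pos: [0.5699, 0.3135, 0.2499]
orientation: [-2.574, -1.79, -0.004]
contact_force: [-0.8, 1.5, 0.5]
grip_width: 0.0853
gripper_force: 0.0
```

```bash
python3 -c "
from h import *
go([.569,.303,.025],69.1)"
```

```text
t 3.02 pos [0.5699 0.3135 0.2499] yaw 69.61 F [-0.8  1.5  0.5] M [ 0.05  0.08 -0.04] w 0.0853
turn deg(tool) [-0.21 -0.33  0.51] shift(tool now) [-0.0115  0.0037  0.2249] shift(goal axes) [-0.0101  0.0029  0.2249]
joints [-0.19  0.5  -0.57  1.59  0.28  1.14 -1.18]
```

Request:
arm_command(
  rows=[
    {"fingers":1,"x":0,"y":0,"z":0.03,"ax":0,"ay":0,"az":0},
    {"fingers":1,"x":0,"y":0,"z":0.03,"ax":0,"ay":0,"az":0},
    {"fingers":1,"x":0,"y":0,"z":0.03,"ax":0,"ay":0,"az":0},
    {"fingers":1,"x":0,"y":0,"z":0.02,"ax":0,"ay":0,"az":0},
    {"fingers":1,"x":0,"y":0,"z":0,"ax":0,"ay":0,"az":0},
    {"fingers":1,"x":0,"y":0,"z":0,"ax":0,"ay":0,"az":0},
  ],
)

```text
clock: 3.52
tcp_pos: [0.5712, 0.303, 0.1393]
orientation: [-2.588, -1.781, 0.004]
contact_force: [-0.3, -0.4, 1.3]
grip_width: 0.0854
gripper_force: 0.0
```

```bash
python3 -c "
from h import *
go([.569,.303,.025],69.1)
f=grab('scene');save(cv2.resize(f['frame'][150:360,240:520],(800,600)),'s2.png')"
```

```text
t 3.52 pos [0.5712 0.303  0.1393] yaw 69.06 F [-0.3 -0.4  1.3] M [ 0.04 -0.    0.04] w 0.0854
turn deg(tool) [-0.1   0.12 -0.04] shift(tool now) [-0.0005 -0.0019  0.1143] shift(goal axes) [-0.0008 -0.0021  0.1143]
joints [-0.21  0.6  -0.53  1.69  0.36  0.95 -1.24]
```

View pics/s2.png

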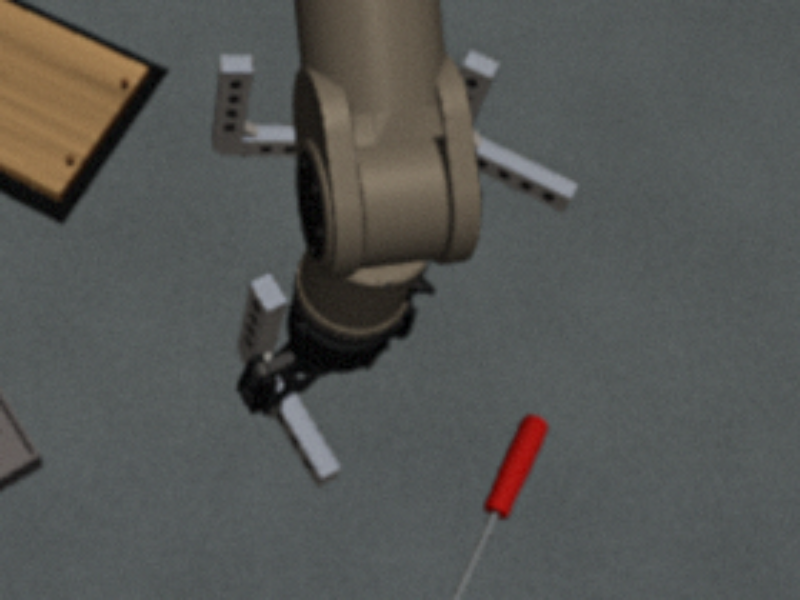

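The gripper at (270,380) sits over the lower leg and clear of the upright at (262,310). Next I go down and grip.

Request:
arm_command(
  rows=[
    {"fingers":1,"x":0,"y":-0.002,"z":0.03,"ax":0,"ay":0,"az":0},
    {"fingers":1,"x":0,"y":0,"z":0.03,"ax":0,"ay":0,"az":0},
    {"fingers":1,"x":0,"y":0,"z":0.03,"ax":0,"ay":0,"az":0},
    {"fingers":1,"x":0,"y":0,"z":0.024,"ax":0,"ay":0,"az":0},
    {"fingers":1,"x":0,"y":0,"z":0,"ax":0,"ay":0,"az":0},
    {"fingers":1,"x":0,"y":0,"z":0,"ax":0,"ay":0,"az":0},
  ],
)

```text
clock: 4.07
tcp_pos: [0.5704, 0.3046, 0.0273]
orientation: [-2.588, -1.781, -0.001]
contact_force: [-0.7, 0.7, 0.5]
grip_width: 0.0856
gripper_force: 0.0
```

Request:
arm_command(
  rows=[
    {"fingers":-1,"x":0,"y":0,"z":0,"ax":0,"ay":0,"az":0},
    {"fingers":-1,"x":0,"y":0,"z":0,"ax":0,"ay":0,"az":0},
    {"fingers":-1,"x":0,"y":0,"z":0,"ax":0,"ay":0,"az":0},
    {"fingers":-1,"x":0,"y":0,"z":0,"ax":0,"ay":0,"az":0},
    {"fingers":-1,"x":0,"y":0,"z":0,"ax":0,"ay":0,"az":0},
    {"fingers":-1,"x":0,"y":0,"z":0,"ax":0,"ay":0,"az":0},
    {"fingers":-1,"x":0,"y":0,"z":0,"ax":0,"ay":0,"az":0},
    {"fingers":-1,"x":0,"y":0,"z":0,"ax":0,"ay":0,"az":0},
  ],
  grip_force=120,
)

```text
clock: 4.73
tcp_pos: [0.5705, 0.3045, 0.0275]
orientation: [2.588, 1.78, 0.002]
contact_force: [-1.0, -1.0, 7.3]
grip_width: 0.0175
gripper_force: 118.1
```

```bash
python3 -c "
from h import *
go([.481,-.195,.12],101.7)"
```

```text
t 4.73 pos [0.5705 0.3045 0.0275] yaw 69.04 F [-1.  -1.   7.3] M [-0.24  0.31 -0.06] w 0.0175
turn deg(tool) [ 6.000e-02 -3.000e-02 -3.266e+01] shift(tool now) [-0.4984  0.0953 -0.0928] shift(goal axes) [-0.471  -0.1889 -0.0925]
joints [-0.26  0.74 -0.46  1.74  0.45  0.76 -1.31]
```

Request:
arm_command(
  rows=[
    {"fingers":-1,"x":0,"y":0,"z":-0.02,"ax":0,"ay":0,"az":0},
    {"fingers":-1,"x":0,"y":0,"z":-0.03,"ax":0,"ay":0,"az":0},
    {"fingers":-1,"x":0,"y":0,"z":-0.03,"ax":0,"ay":0,"az":0},
    {"fingers":-1,"x":0,"y":0,"z":-0.03,"ax":0,"ay":0,"az":0},
    {"fingers":-1,"x":0,"y":0,"z":0,"ax":0,"ay":0,"az":0},
    {"fingers":-1,"x":0,"y":0,"z":0,"ax":0,"ay":0,"az":0},
  ],
)

```text
clock: 5.23
tcp_pos: [0.5707, 0.3047, 0.1377]
orientation: [2.588, 1.78, 0.005]
contact_force: [0.0, -0.8, -4.2]
grip_width: 0.0176
gripper_force: 118.2
```

Request:
arm_command(
  rows=[
    {"fingers":-1,"x":0,"y":0,"z":-0.01,"ax":0,"ay":0,"az":-6.5},
    {"fingers":-1,"x":0,"y":0,"z":-0.01,"ax":0,"ay":0,"az":-6.5},
    {"fingers":-1,"x":0,"y":0,"z":-0.01,"ax":0,"ay":0,"az":-6.5},
    {"fingers":-1,"x":0,"y":0,"z":-0.01,"ax":0,"ay":0,"az":-6.5},
    {"fingers":-1,"x":0,"y":0,"z":0,"ax":0,"ay":0,"az":-6.5},
    {"fingers":-1,"x":0,"y":0,"z":0,"ax":0,"ay":0,"az":0},
    {"fingers":-1,"x":0,"y":0,"z":0,"ax":0,"ay":0,"az":0},
  ],
)

```text
clock: 5.82
tcp_pos: [0.569, 0.3032, 0.174]
orientation: [-1.99, -2.429, 0.005]
contact_force: [-0.5, -0.6, -4.4]
grip_width: 0.0175
gripper_force: 118.0
```

```bash
python3 -c "
from h import *
go([.481,-.195,.12],101.7)
P=pts(grab('scene'))
c=r.get_obs()['tcp_pos']
P=P.reshape(-1,3); m=np.hypot(P[:,0]-c[0],P[:,1]-c[1])<.16
Q=P[m&(P[:,2]>.04)]
# square frame estimate from tcp: x along yaw, heel dist
import math
T=R.from_rotvec(r.get_obs()['orientation']).as_matrix(); x=T[:,0]; y=T[:,1]
q=(Q-c)@T
leg=q[(q[:,0]<-.05)]
for lo,hi in [(-.13,-.09),(-.09,-.05),(-.05,-.01),(-.01,.03)]:
  s=leg[(leg[:,2]>lo)&(leg[:,2]<hi)]
  if len(s): print(lo,len(s),np.percentile(s[:,0],[2,50,98]).round(4),np.percentile(s[:,1],[2,50,98]).round(4))
"
```

```text
t 5.82 pos [0.569  0.3032 0.174 ] yaw 101.35 F [-0.5 -0.6 -4.4] M [ 0.27  0.04 -0.01] w 0.0175
turn deg(tool) [-0.22  0.05 -0.35] shift(tool now) [-0.4711 -0.1841  0.0551] shift(goal axes) [-0.47   -0.1872  0.054 ]
joints [-0.11  0.6  -0.68  1.66  0.42  1.04 -0.72]
-0.13 223 [-0.1003 -0.0847 -0.0708] [-0.0086  0.0064  0.011 ]
-0.09 124 [-0.0997 -0.0821 -0.0705] [-0.0072  0.0094  0.0108]
-0.05 133 [-0.0996 -0.0803 -0.0642] [-0.0057  0.0094  0.0109]
-0.01 171 [-0.099  -0.0673 -0.0508] [-0.0072  0.0093  0.011 ]
```

Request:
arm_command(
  rows=[
    {"fingers":-1,"x":-0.035,"y":-0.0156,"z":0,"ax":0,"ay":0,"az":-0.2},
    {"fingers":-1,"x":-0.035,"y":-0.0156,"z":0,"ax":0,"ay":0,"az":0},
    {"fingers":-1,"x":-0.035,"y":-0.0156,"z":0,"ax":0,"ay":0,"az":0},
    {"fingers":-1,"x":-0.035,"y":-0.0156,"z":0,"ax":0,"ay":0,"az":0},
    {"fingers":-1,"x":-0.035,"y":-0.0156,"z":0,"ax":0,"ay":0,"az":0},
    {"fingers":-1,"x":-0.035,"y":-0.0156,"z":0,"ax":0,"ay":0,"az":0},
    {"fingers":-1,"x":-0.035,"y":-0.0156,"z":0,"ax":0,"ay":0,"az":0},
    {"fingers":-1,"x":-0.035,"y":-0.0156,"z":0,"ax":0,"ay":0,"az":0},
    {"fingers":-1,"x":-0.035,"y":-0.0156,"z":0,"ax":0,"ay":0,"az":0},
    {"fingers":-1,"x":-0.035,"y":-0.0156,"z":0,"ax":0,"ay":0,"az":0},
  ],
)

```text
clock: 6.7
tcp_pos: [0.487, -0.0719, 0.1756]
orientation: [-1.985, -2.433, 0.001]
contact_force: [0.0, -0.5, -3.8]
grip_width: 0.0175
gripper_force: 118.3
```

Request:
arm_command(
  rows=[
    {"fingers":-1,"x":-0.035,"y":-0.0156,"z":0.01,"ax":0,"ay":0,"az":0},
    {"fingers":-1,"x":-0.03,"y":-0.0156,"z":0.02,"ax":0,"ay":0,"az":0},
    {"fingers":-1,"x":0,"y":0,"z":0.02,"ax":0,"ay":0,"az":0},
    {"fingers":-1,"x":0,"y":0,"z":0.02,"ax":0,"ay":0,"az":0},
    {"fingers":-1,"x":0,"y":0,"z":0.02,"ax":0,"ay":0,"az":0},
    {"fingers":-1,"x":0,"y":0,"z":0,"ax":0,"ay":0,"az":0},
    {"fingers":-1,"x":0,"y":0,"z":0,"ax":0,"ay":0,"az":0},
    {"fingers":-1,"x":0,"y":0,"z":0,"ax":0,"ay":0,"az":0},
  ],
)

```text
clock: 7.37
tcp_pos: [0.4715, -0.1399, 0.0869]
orientation: [1.983, 2.437, 0.0]
contact_force: [0.5, -0.7, -3.6]
grip_width: 0.0176
gripper_force: 118.3
```

Run:
```python
from h import *
go([.4716,-.1493,.0525],101.7)
f=grab('scene');save(cv2.resize(f['frame'][95:245,150:350],(800,600)),'s3.png')
P=pts(f).reshape(-1,3);o=r.get_obs();T=R.from_rotvec(o['orientation']).as_matrix()
q=(P-o['tcp_pos'])@T
# base board edges/end board in tool frame
m=(abs(P[:,2]-.021)<.003)&(np.hypot(q[:,0],q[:,1])<.3)
b=P[m];print('z base',np.median(b[:,2]))
for n in('scene','top'):
  g=f if n=='scene' else grab(n);A=pts(g).reshape(-1,3);t=(A-o['tcp_pos'])@T
  e=A[(A[:,2]>.141)&(A[:,2]<.165)&(t[:,0]<-.11)&(t[:,0]>-.2)&(abs(t[:,1])<.12)]
  bx=cv2.minAreaRect(e[:,:2].astype(np.float32));B=cv2.boxPoints(bx);print(n,len(e),bx[2],((np.c_[B,np.full(4,.15)]-o['tcp_pos'])@T)[:,:2].round(4).tolist())
```

```text
t 7.37 pos [ 0.4715 -0.1399  0.0869] yaw 101.73 F [ 0.5 -0.7 -3.6] M [ 0.19  0.   -0.03] w 0.0176
turn deg(tool) [0.02 0.   0.03] shift(tool now) [-0.0092 -0.0019  0.0344] shift(goal axes) [-0.0093 -0.0018  0.0344]
joints [ 0.65  0.48 -0.59  2.09  0.42  0.69 -0.01]
z base 0.020722343993766712
scene 393 11.93808650970459 [[-0.136, -0.0923], [-0.1575, -0.0922], [-0.1569, 0.0908], [-0.1354, 0.0908]]
top 496 12.318672180175781 [[-0.1368, -0.093], [-0.1582, -0.0928], [-0.1564, 0.0878], [-0.135, 0.0876]]
```

View pics/s3.png

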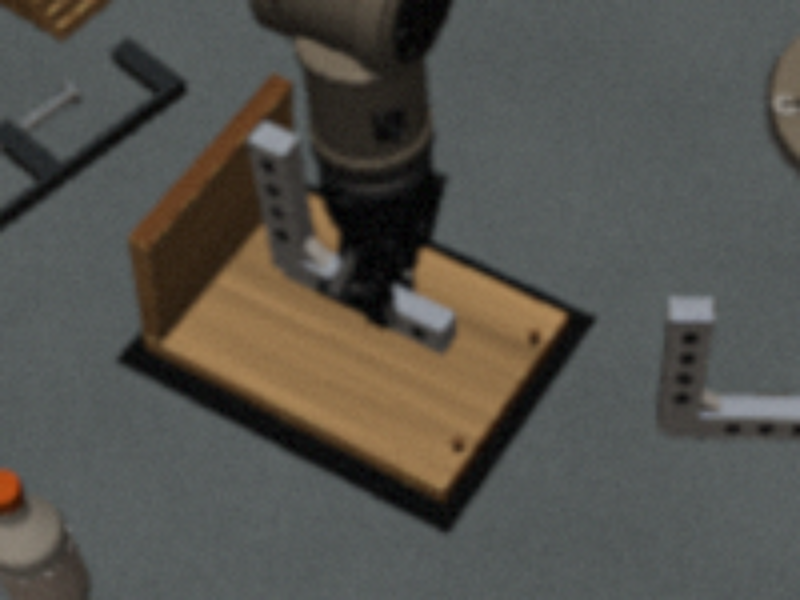

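Request:
arm_command(
  rows=[
    {"fingers":-1,"x":0,"y":-0.002,"z":0.02,"ax":0,"ay":0,"az":-0.3},
    {"fingers":-1,"x":0,"y":0,"z":0.012,"ax":0,"ay":0,"az":0},
    {"fingers":-1,"x":0,"y":0,"z":0.004,"ax":0,"ay":0,"az":0},
    {"fingers":-1,"x":-0.01,"y":0,"z":0,"ax":0,"ay":0,"az":0},
    {"fingers":-1,"x":-0.01,"y":0,"z":0,"ax":0,"ay":0,"az":0},
    {"fingers":-1,"x":0,"y":0,"z":0,"ax":0,"ay":0,"az":0},
    {"fingers":-1,"x":0,"y":0,"z":0,"ax":0,"ay":0,"az":0},
  ],
)

```text
clock: 8.05
tcp_pos: [0.474, -0.1616, 0.0509]
orientation: [1.978, 2.439, 0.0]
contact_force: [-0.3, 0.1, -4.6]
grip_width: 0.0173
gripper_force: 118.3
```

```bash
python3 -c "
from h import *
go([.5009-.2028*.0995,-.2908+.9792*.0995,.0485],101.9)"
```

```text
t 8.05 pos [ 0.474  -0.1616  0.0509] yaw 101.91 F [-0.3  0.1 -4.6] M [ 0.21 -0.01 -0.01] w 0.0173
turn deg(tool) [0.07 0.05 0.01] shift(tool now) [-0.0325 -0.      0.0024] shift(goal axes) [-0.0325 -0.      0.0024]
joints [ 0.64  0.55 -0.54  2.09  0.48  0.63 -0.02]
```

Request:
arm_command(
  rows=[
    {"fingers":-1,"x":-0.004,"y":0,"z":0,"ax":0,"ay":0,"az":0},
    {"fingers":-1,"x":-0.004,"y":0,"z":0,"ax":0,"ay":0,"az":0},
    {"fingers":-1,"x":-0.004,"y":0,"z":0,"ax":0,"ay":0,"az":0},
    {"fingers":-1,"x":-0.004,"y":0,"z":0,"ax":0,"ay":0,"az":0},
    {"fingers":-1,"x":-0.004,"y":0,"z":0,"ax":0,"ay":0,"az":0},
    {"fingers":-1,"x":-0.004,"y":0,"z":0,"ax":0,"ay":0,"az":0},
    {"fingers":-1,"x":-0.003,"y":0,"z":0,"ax":0,"ay":0,"az":0},
    {"fingers":-1,"x":0,"y":0,"z":0,"ax":0,"ay":0,"az":0},
    {"fingers":-1,"x":0,"y":0,"z":0,"ax":0,"ay":0,"az":0},
  ],
)

```text
clock: 8.8
tcp_pos: [0.479, -0.1866, 0.0503]
orientation: [-1.976, -2.442, -0.0]
contact_force: [-0.4, 0.6, -3.9]
grip_width: 0.0172
gripper_force: 118.4
```

Request:
arm_command(
  rows=[
    {"fingers":-1,"x":0,"y":0,"z":0.001,"ax":0,"ay":0,"az":0},
    {"fingers":-1,"x":0,"y":0,"z":0.001,"ax":0,"ay":0,"az":0},
    {"fingers":-1,"x":0,"y":0,"z":0.001,"ax":0,"ay":0,"az":0},
    {"fingers":-1,"x":0,"y":0,"z":0,"ax":0,"ay":0,"az":0},
    {"fingers":-1,"x":0,"y":0,"z":0,"ax":0,"ay":0,"az":0},
  ],
)

```text
clock: 9.22
tcp_pos: [0.479, -0.1865, 0.0484]
orientation: [1.975, 2.442, -0.002]
contact_force: [-4.7, 1.7, 12.7]
grip_width: 0.018
gripper_force: 120.7
```

```bash
cat >> h.py <<'E'
def sq():
    o=r.get_obs();T=R.from_rotvec(o['orientation']).as_matrix();print('F tool',(o['contact_force']@T).round(1),'M tool',(o['moment']@T).round(2))
E
python3 -c "
from h import *
go([.5009-.2028*.0995,-.2908+.9792*.0995,.0485],101.9);sq()"
```

```text
t 9.22 pos [ 0.479  -0.1865  0.0484] yaw 102.07 F [-4.7  1.7 12.7] M [ 0.37  1.1  -0.05] w 0.018
turn deg(tool) [-0.03  0.06  0.17] shift(tool now) [-0.0071  0.0002 -0.0001] shift(goal axes) [-0.0071  0.0002 -0.0001]
joints [ 0.68  0.57 -0.54  2.06  0.48  0.64  0.03]
F tool [  2.6  -4.3 -12.7] M tool [1.   0.59 0.05]
```

Request:
arm_command(
  rows=[
    {"fingers":-1,"x":-0.0015,"y":0,"z":0,"ax":0,"ay":0,"az":0},
    {"fingers":-1,"x":-0.0015,"y":0,"z":0,"ax":0,"ay":0,"az":0},
    {"fingers":-1,"x":-0.0015,"y":0,"z":0,"ax":0,"ay":0,"az":0},
    {"fingers":-1,"x":-0.0015,"y":0,"z":0,"ax":0,"ay":0,"az":0},
    {"fingers":-1,"x":0,"y":0,"z":0,"ax":0,"ay":0,"az":0},
    {"fingers":-1,"x":0,"y":0,"z":0,"ax":0,"ay":0,"az":0},
  ],
)

```text
clock: 9.72
tcp_pos: [0.4804, -0.189, 0.0484]
orientation: [-1.972, -2.443, -0.003]
contact_force: [-5.8, 10.1, 15.3]
grip_width: 0.0177
gripper_force: 121.0
```

```bash
python3 -c "
from h import *
go([.5009-.2028*.0995,-.2908+.9792*.0995,.0485],101.9);sq()"
```

```text
t 9.72 pos [ 0.4804 -0.189   0.0484] yaw 102.19 F [-5.8 10.1 15.3] M [ 2.13  1.2  -0.2 ] w 0.0177
turn deg(tool) [ 0.02 -0.14  0.29] shift(tool now) [-0.0043 -0.0006 -0.0001] shift(goal axes) [-0.0043 -0.0006 -0.0001]
joints [ 0.69  0.57 -0.54  2.05  0.48  0.65  0.04]
F tool [ 11.1  -3.5 -15.3] M tool [0.72 2.33 0.2 ]
```

```bash
cat >> h.py <<'E'
def chk():
    o=r.get_obs();T=R.from_rotvec(o['orientation']).as_matrix()
    for n in ('scene','top'):
        A=pts(grab(n)).reshape(-1,3);w=.1017*0;c=np.radians(101.9);X=np.array([-np.sin(c-np.pi/2),np.cos(c-np.pi/2),0]);Y=np.cross([0,0,1],X)
        d=A-np.array([.5009,-.2908,.021]);u=np.c_[d@X,d@Y,d[:,2]]
        b=u[(u[:,2]>.015)&(u[:,2]<.122)&(abs(u[:,0])<.022)&(abs(u[:,1])>.025)&(abs(u[:,1])<.085)]
        if len(b)>50:
            for s in (-1,1):
                k=b[b[:,1]*s>0]
                if len(k)>40: p=np.polyfit(k[:,2],k[:,0],1);print(n,'board inner face side',s,len(k),'lean',p[0].round(3),'x0',p[1].round(4))
        t=u[(u[:,2]>.12)&(u[:,2]<.145)&(u[:,0]<.03)&(abs(u[:,1])>.02)&(abs(u[:,1])<.1)&(u[:,0]>-.05)]
        print(n,'board top x range',np.percentile(t[:,0],[3,50,97]).round(4),'z',np.median(t[:,2]).round(4))
        t=u[(u[:,2]>.143)&(u[:,2]<.16)&(abs(u[:,1])<.02)&(abs(u[:,0])<.05)]
        if len(t)>5:print(n,'sq top x',np.percentile(t[:,0],[3,97]).round(4),'y',np.percentile(t[:,1],[3,97]).round(4),'z',np.median(t[:,2]).round(4))
        t=u[(u[:,2]>.04)&(u[:,2]<.14)&(u[:,1]<-.006)&(u[:,1]>-.014)&(abs(u[:,0]-.02)<.03)]
        # lower leg top slope
        t=u[(u[:,2]>.022)&(u[:,2]<.04)&(abs(u[:,1])<.009)&(u[:,0]>.115)&(u[:,0]<.16)]
        if len(t)>10:print(n,'leg top z',np.median(t[:,2]).round(4),'toe x',np.percentile(t[:,0],98).round(4))
E
python3 - <<'E'
from h import *
chk()
f=load('scene');save(cv2.resize(f['frame'][95:200,150:290],(800,600),interpolation=cv2.INTER_CUBIC),'s4.png')
E
```

```text
scene board inner face side -1 332 lean 0.061 x0 -0.0022
scene board inner face side 1 45 lean 0.041 x0 0.0001
scene board top x range [-0.0129 -0.0023  0.0064] z 0.129
scene sq top x [0.0063 0.036 ] y [-0.0122  0.0073] z 0.1485
scene leg top z 0.0293 toe x 0.1534
top board inner face side -1 52 lean 0.045 x0 -0.0001
top board top x range [-0.0119 -0.0049  0.0057] z 0.1301
top leg top z 0.0289 toe x 0.1574
```

View pics/s4.png

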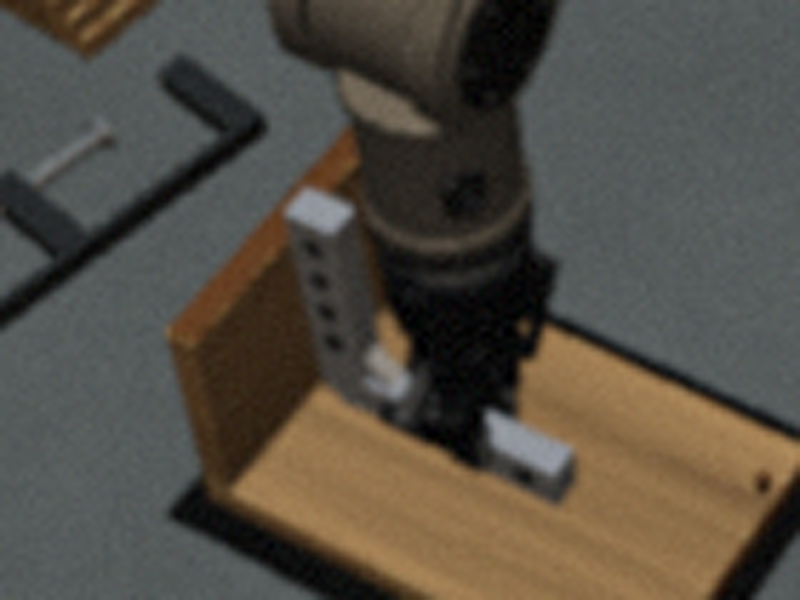

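The square's upright (320,290) touches the board near its top edge. About 4–5 mm remain and the lean is about 0.045, so I keep pushing.

Request:
arm_command(
  rows=[
    {"fingers":-1,"x":-0.0015,"y":0,"z":0,"ax":0,"ay":0,"az":0},
    {"fingers":-1,"x":-0.0015,"y":0,"z":0,"ax":0,"ay":0,"az":0},
    {"fingers":-1,"x":-0.0015,"y":0,"z":0,"ax":0,"ay":0,"az":0},
    {"fingers":-1,"x":0,"y":0,"z":0,"ax":0,"ay":0,"az":0},
    {"fingers":-1,"x":0,"y":0,"z":0,"ax":0,"ay":0,"az":0},
    {"fingers":-1,"x":0,"y":0,"z":0,"ax":0,"ay":0,"az":0},
  ],
)

```text
clock: 10.32
tcp_pos: [0.4817, -0.1931, 0.0484]
orientation: [-1.972, -2.444, -0.004]
contact_force: [-4.3, 10.6, 13.0]
grip_width: 0.0174
gripper_force: 121.0
```

```bash
python3 -c "
from h import *
go([.5009-.2028*.0995,-.2908+.9792*.0995,.0485],101.9);sq();chk()"
```

```text
t 10.32 pos [ 0.4817 -0.1931  0.0484] yaw 102.21 F [-4.3 10.6 13. ] M [ 2.19  0.96 -0.17] w 0.0174
turn deg(tool) [ 0.06 -0.15  0.31] shift(tool now) [-0.0001 -0.001  -0.0001] shift(goal axes) [-0.0001 -0.001  -0.0001]
joints [ 0.69  0.57 -0.54  2.04  0.48  0.65  0.05]
F tool [ 11.3  -2.  -13. ] M tool [0.48 2.35 0.17]
scene board inner face side -1 352 lean 0.022 x0 -0.002
scene board inner face side 1 48 lean 0.001 x0 0.0005
scene board top x range [-0.0171 -0.006   0.0022] z 0.1288
scene sq top x [0.0041 0.0316] y [-0.013   0.0073] z 0.1486
scene leg top z 0.0295 toe x 0.1501
top board inner face side -1 54 lean 0.005 x0 0.0002
top board top x range [-0.0162 -0.01    0.0015] z 0.1294
top leg top z 0.0294 toe x 0.153
```

Request:
arm_command(
  rows=[
    {"fingers":-1,"x":-0.001,"y":0,"z":0,"ax":0,"ay":0,"az":0},
    {"fingers":-1,"x":-0.001,"y":0,"z":0,"ax":0,"ay":0,"az":0},
    {"fingers":-1,"x":0,"y":0,"z":0,"ax":0,"ay":0,"az":0},
    {"fingers":-1,"x":0,"y":0,"z":0,"ax":0,"ay":0,"az":0},
    {"fingers":-1,"x":0,"y":0,"z":0,"ax":0,"ay":0,"az":0},
  ],
)

```text
clock: 10.83
tcp_pos: [0.4821, -0.1946, 0.0484]
orientation: [-1.971, -2.444, -0.004]
contact_force: [-5.9, 11.8, 13.7]
grip_width: 0.0176
gripper_force: 121.0
```

```bash
python3 -c "
from h import *
go([.5009-.2028*.0995,-.2908+.9792*.0995,.0485],101.9);sq();chk()"
```

```text
t 10.83 pos [ 0.4821 -0.1946  0.0484] yaw 102.22 F [-5.9 11.8 13.7] M [ 2.47  0.99 -0.16] w 0.0176
turn deg(tool) [ 0.06 -0.18  0.32] shift(tool now) [ 0.0015 -0.0011 -0.0001] shift(goal axes) [ 0.0015 -0.0011 -0.0001]
joints [ 0.7   0.58 -0.54  2.04  0.48  0.65  0.05]
F tool [ 12.9  -3.3 -13.7] M tool [0.45 2.62 0.16]
scene board inner face side -1 363 lean 0.008 x0 -0.0019
scene board inner face side 1 50 lean -0.008 x0 0.0003
scene board top x range [-0.0187 -0.0077  0.0008] z 0.1286
scene sq top x [0.0005 0.0298] y [-0.0126  0.0076] z 0.1484
scene leg top z 0.03 toe x 0.1486
top board inner face side -1 56 lean -0.011 x0 0.0007
top board top x range [-0.0179 -0.0111 -0.0001] z 0.1303
top leg top z 0.0294 toe x 0.1512
```

Request:
arm_command(
  rows=[
    {"fingers":-1,"x":-0.001,"y":0,"z":0,"ax":0,"ay":0,"az":0},
    {"fingers":-1,"x":-0.001,"y":0,"z":0,"ax":0,"ay":0,"az":0},
    {"fingers":-1,"x":0,"y":0,"z":0,"ax":0,"ay":0,"az":0},
    {"fingers":-1,"x":0,"y":0,"z":0,"ax":0,"ay":0,"az":0},
    {"fingers":-1,"x":0,"y":0,"z":0,"ax":0,"ay":0,"az":0},
  ],
)

```text
clock: 11.35
tcp_pos: [0.4821, -0.1948, 0.0484]
orientation: [-1.969, -2.443, -0.006]
contact_force: [-6.6, 17.0, 16.2]
grip_width: 0.0178
gripper_force: 121.4
```

```bash
python3 -c "
from h import *
go([.5009-.2028*.0995,-.2908+.9792*.0995,.0485],101.9);sq();chk()"
```

```text
t 11.35 pos [ 0.4821 -0.1948  0.0484] yaw 102.28 F [-6.6 17.  16.2] M [ 3.38  1.34 -0.3 ] w 0.0178
turn deg(tool) [ 0.03 -0.3   0.38] shift(tool now) [ 0.0017 -0.0011 -0.0001] shift(goal axes) [ 0.0017 -0.0011 -0.0001]
joints [ 0.7   0.58 -0.54  2.04  0.48  0.65  0.06]
F tool [ 18.1  -2.8 -16.1] M tool [0.59 3.59 0.3 ]
scene board inner face side -1 359 lean 0.007 x0 -0.0019
scene board inner face side 1 46 lean -0.002 x0 -0.0003
scene board top x range [-0.0187 -0.0075  0.0003] z 0.1288
scene sq top x [0.0005 0.0304] y [-0.0122  0.0069] z 0.1481
scene leg top z 0.0293 toe x 0.1476
top board inner face side -1 62 lean -0.033 x0 0.0016
top board top x range [-0.0181 -0.0118 -0.0002] z 0.1293
top leg top z 0.0296 toe x 0.1513
```

The square has stopped: the last 2 mm of command moved it 0.2 mm and raised the force by 5 N. One small extra press, a settle and a last look, then I hand in.

Request:
arm_command(
  rows=[
    {"fingers":-1,"x":-0.001,"y":0,"z":0.0005,"ax":0,"ay":0,"az":0},
    {"fingers":-1,"x":0,"y":0,"z":0,"ax":0,"ay":0,"az":0},
    {"fingers":-1,"x":0,"y":0,"z":0,"ax":0,"ay":0,"az":0},
    {"fingers":-1,"x":0,"y":0,"z":0,"ax":0,"ay":0,"az":0},
    {"fingers":-1,"x":0,"y":0,"z":0,"ax":0,"ay":0,"az":0},
    {"fingers":-1,"x":0,"y":0,"z":0,"ax":0,"ay":0,"az":0},
  ],
)

```text
clock: 11.95
tcp_pos: [0.4822, -0.1948, 0.0484]
orientation: [-1.967, -2.444, -0.006]
contact_force: [-9.3, 20.5, 23.6]
grip_width: 0.0177
gripper_force: 122.5
```

```bash
python3 -c "
from h import *
go([.5009-.2028*.0995,-.2908+.9792*.0995,.0485],101.9);sq();chk()
f=load('scene');save(cv2.resize(f['frame'][95:200,150:290],(800,600),interpolation=cv2.INTER_CUBIC),'s5.png')"
```

```text
t 11.95 pos [ 0.4822 -0.1948  0.0484] yaw 102.32 F [-9.3 20.5 23.6] M [ 3.97  1.94 -0.33] w 0.0177
turn deg(tool) [ 0.   -0.33  0.42] shift(tool now) [ 0.0017 -0.0012 -0.0001] shift(goal axes) [ 0.0017 -0.0012 -0.0001]
joints [ 0.7   0.58 -0.54  2.04  0.47  0.65  0.06]
F tool [ 22.2  -4.7 -23.5] M tool [1.05 4.29 0.33]
scene board inner face side -1 360 lean 0.012 x0 -0.0023
scene board inner face side 1 45 lean 0.0 x0 -0.0002
scene board top x range [-0.0186 -0.0077  0.0002] z 0.1286
scene sq top x [0.001  0.0308] y [-0.0126  0.0068] z 0.1488
scene leg top z 0.0284 toe x 0.1462
top board inner face side -1 57 lean -0.005 x0 0.0001
top board top x range [-0.0181 -0.0114  0.0001] z 0.1291
top leg top z 0.0298 toe x 0.1513
```

View pics/s5.png

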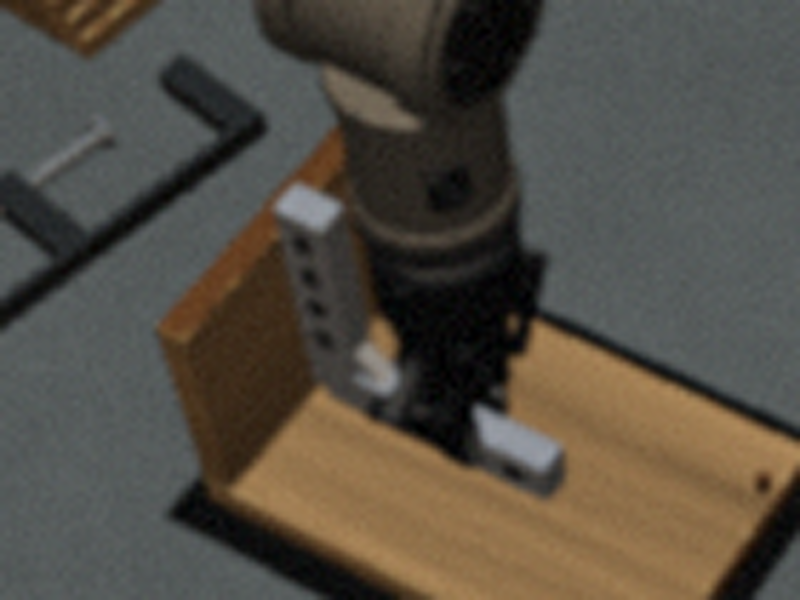

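The picture shows the upright (320,290) flush on the end board, which now stands square, and the leg (510,450) flat on the base. I measured a lean of about 0, with 22 N of inward push and 24 N down.

```bash
python3 -c "
from h import *
print(r.hand_in())"
```

```text
the job is handed in; nothing more can be done
None
```

The job is handed in: the farthest square is pressed home in the inside corner, still gripped and pushed, and the end board measures square within camera accuracy (lean about 0 to 0.01 rad). It took about 12 s, and the other things on the bench were not touched.

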